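Seat the brake pad in the tensioner bracket

TASK

Take the spare brake pad of the wire tensioner by its upright tab and slide its two ears straight down into the two slots of the floating bracket, gently, past the spring clips, until the pad sits fully home and flat in the bracket. Feel for the slots rather than forcing the pad, let go of it at the end, and leave the other things on the tables where they are.

Things in the scene. Friction and masses are not known exactly. Their poses are not given: they have to be found in the camera images.
- pad: Brake pad, 0.25 kg nominal, same if turned half round. A black lining block 66x36x8 mm below; on it a steel plate 72x44x6 mm (8 to 14 mm above the origin) with an ear at each end of its x axis: 16 mm wide in y, 6 mm thick, rounded tip; 110 mm over the tips. Origin: centre of the lining's underside; z up, x along the ears. Starts lying on its lining on a 2 mm mat at the right.
- pad_tab (a point): Grip point of the pad, on its axis, 34 mm above its origin, in the dark steel tab that stands upright on the plate: 40 mm long in x, 14 mm thick in y, from 14 to 44 mm above the pad's origin. Grip it across y. Same axes as the pad.
- bracket: Fixed base plate of the pad bracket, 150x90x8 mm, on the left bench; origin: centre of its underside, z up, x from horn to horn. On two guide pins along its y rides a dark steel carriage with an upright horn at each end. It floats: it stands up to 6 mm off centre along y, either way, held by about 1.5 N of friction. Where it stands is NOT in this pose: see it or feel it.
- horn_top (a point): Point on the bracket base's axis at the height of the horns' flat tops (48 mm above its origin), at the middle of the float; bracket's axes. The horns span 40 to 68 mm from the middle in x and 18.2 mm either side of the slots' middle in y. A pad whose ears miss the slots rests on these tops, its origin 8 mm below this height; this much is felt as a stop.
- seat (a point): Point 22 mm below horn_top, at the slots' floors, midway between the horns at the middle of the float; bracket's axes. Pad home: ears' underside here, pad origin 8 mm lower. Each slot: 18.4 mm wide in y (1.2 mm play each side of an ear), open at the top and towards the other horn; the plate has 4 mm play in x to each horn, the ears 2.5 mm to the back walls, which are 12 mm high.
- clips (a point): Point 8 mm above seat, at the height of the two bowed, slippery spring clips, one on the back wall of each slot. The ears push them aside: resistance from about 12 to 5 mm above home, 5 to 15 N in all if the pad is centred in x, more if not; then the clips snap over the ears and pull the pad down. More than 60 N between pad and bracket counts as forcing it.
- spool_a: Bystander: wire spool, 69 x 53 x 30 mm, on the left bench; origin at the centre of its underside.
- awl_dark: Bystander: awl with a dark wooden handle, 109 mm long, lying on the left bench; origin at the centre of its underside.
- spool_b: Bystander: wire spool with black flanges, 67 x 49 x 26 mm, on the grey table; origin at the centre of its underside.
- flux_tin: Bystander: round tin, 59 mm across, 23 mm high, on the grey table; origin at the centre of its underside.
- nippers: Bystander: small cutting nippers, 117 mm long, lying on the grey table; origin at the centre of their underside.
Not all that is in view belongs to the job. There is more than one size of the bracket; the job needs the larger.

How it is judged:
By the outcome, as a careful person would: the job done as asked, in the order asked, and still so for the second after the job is handed in, with the robot touching nothing.
It also fails if it takes over 64 s, if anything falls off the work surface, if the arm or the gripper's body presses on something with over 40 N, if the wrist force passes 120 N, or if a joint passes its speed limit or range.

ROBOT

A 7-joint arm with a two-finger parallel gripper is mounted at the origin on a cart in front of the work surface, level with it; the furniture and walls round the work are solid. World frame = base frame: x ahead of the robot, y to its left, z up, the work surface at z = 0. Lengths are in mm, angles in rad, forces in N, time in s.
With the tool pointing down it reaches from about 350 to 900 mm from the base axis. Payload 8.1 kg.
Tool frame: the origin (TCP) lies at the very end of the fingers, on their centre line; the grasp point (between the pads) lies 19 mm behind it; x points along the fingers, y is the direction in which the jaws open and shut, and the axes are right-handed (so a half turn about x gives the same grasp; the last joint's range is limited). The gripper opens to 92 mm and grips with 3 to 60 N. Pads are 19 mm wide; open, the fingers measure 130 mm over their backs; the gripper's body (75 mm by 190 mm) begins 47 mm behind the grasp point.
Start: joints at [-1.383, 0.434, 0.025, 1.573, -0.012, 1.134, -0.075], TCP at [179.227, 598.766, 194.242] pointing down, gripper open.
Joint ranges: [-2.62, 2.62], [-0.44, 2.09], [-1.27, 1.32], [0.08, 2.57], [-1.32, 4.46], [0.12, 2], [-2.74, 2.74]. Speed limits (rad/s): [2.22, 2.22, 3.01, 3.01, 3.14, 3.14, 3.14].

INTERFACE

Orientations are given as a unit quaternion [x, y, z, w].
In Python, from bench import ctrl gives the robot as it stands.
- The arm moves only by the tool arm_command, never from a script. Its argument "commands" is a list of rows, each a list of 6 numbers: the shift along the world's x, y, z in cm, then the turn, a rotation vector about the world's x, y, z in degrees. A call has 1 to 10 rows; each row shifts and turns the commanded pose from where the row before left it; what a row does not reach is not made up. A row lasts 1/10 s, in which the tool goes at most 50 mm and 8.59 degrees, less where a joint would pass 70% of its speed; a pose out of reach is approached as far as the arm can. A call with a gripper value outside its range is refused whole. "fingers" is the finger opening in cm, from 0 to 9.18, set as the call begins (left out, the last holds). The fingers move at their own pace and stop on an object; "newtons" is the grip in N (left out, the last holds). Time passes only in rows, so rows that do not move let the fingers close. It gives the time, the measured TCP pose, the force and the opening at its end, in the units of the state.
- ctrl.get_obs(): the state, without advancing time (a new reading comes with each control period).
- ctrl.get_image(name): name is "side" or "top" or "wrist"; returns a dict with "img" (400x640x3 uint8, red, green, blue), "camera_matrix" (3x3 intrinsics, pixels), "world_from_camera" (4x4, takes a point from camera to world coordinates); the wrist camera has in their place "mount" (4x4, takes a point from camera to tool coordinates, whose origin is the TCP and whose axes are the tool frame's). Camera axes: x right, y up, looking along -z (the intrinsics and any distortion apply to the point x, -y, -z); pixel columns grow to the right and rows downward; lengths in mm; the calibration is good to about 2 mm. A picture is of the moment at which its call begins: read the wrist's pose just before it. There is no depth.
- ctrl.finish_job(): hands the job in, once; it reports no verdict.
Trained networks look in the newest picture that a camera, given by its name, has taken for a name from the list of things; names that differ only in an ending like _2 or _b are one class to them, and where a whole thing is asked for, a point or a joint stands for the part that bears it (a point fixed in the world has none). Each returns a list of dicts, best first, with "confidence" (0 to 1); they miss things now and then, are a little off and sometimes report something else, mostly with a low value. They report only what shows in the picture. A call takes as long as a camera call. They do not tell look-alikes from the thing itself.
- ctrl.recognise(camera, name): "at" ([column, row] in pixels, amid what is visible of it).
- ctrl.mark_of(camera, name): "at" ([column, row] in pixels: a listed point, or the origin of a listed thing).
The state is a dict: "time": time; "q": joint angles; "joint_velocities": joint speeds; "joint_torque": joint torques, N m; "tcp_pos": TCP position; "tool_rot": TCP orientation; "ft_force": force on the tool from outside, world axes, zero at the start; "moment": the same for the moment, N m; "opening": opening from 0.0 (shut) to 1.0 (fully open).
Only numpy, scipy, OpenCV 4.12 (cv2) and the standard library are available. Lean on these libraries where they do the work, as an engineer would, in place of code of your own. Each camera call takes 0.05 s, during which the arm holds its last target. There are 200 camera calls.

## Working session

There is one attempt and no reset: what is moved stays moved. The work goes in short steps, Python scripts to look and compute and a tool call to move; the robot and the scene stay as the last step left them, time stands still between calls to the robot, and variables do not carry over. Pictures are saved under pics/ and viewed, about 8 in all and at most 12, crops included, and the job is handed in when it is done.

Besides the shell and the picture viewer there is one more tool, called after "Request:" as name(argument=value, ...) on one line, values as JSON. arm_command: Moves the arm, as the interface text tells. Its arguments: {"type":"object","properties":{"commands":{"type":"array"},"fingers":{"type":"number"},"newtons":{"type":"number"}},"required":["commands"]}

```bash
mkdir -p pics
cat > h.py <<'E'
import numpy as np, cv2
from scipy.spatial.transform import Rotation as R
from bench import ctrl
def cam(name):
    o=ctrl.get_obs(); im=ctrl.get_image(name)
    K=np.array(im["camera_matrix"])
    if "mount" in im:
        T=np.eye(4); T[:3,:3]=R.from_quat(o["tool_rot"]).as_matrix(); T[:3,3]=o["tcp_pos"]
        W=T@np.array(im["mount"])
    else: W=np.array(im["world_from_camera"])
    return im,K,W
def ray(K,W,p):
    d=np.linalg.inv(K)@[p[0],p[1],1]; d=np.array([d[0],-d[1],-d[2]])
    return W[:3,3],W[:3,:3]@d
def atz(K,W,p,z):
    o,d=ray(K,W,p); return o+d*(z-o[2])/d[2]
def proj(K,W,X):
    c=W[:3,:3].T@(np.array(X)-W[:3,3]); u=K@[c[0],-c[1],-c[2]]; return u[:2]/u[2]
def save(im,n): cv2.imwrite("pics/"+n,cv2.cvtColor(np.asarray(im["img"]),cv2.COLOR_RGB2BGR))
E
python3 - <<'E'
from h import *
np.set_printoptions(precision=1,suppress=True)
print(ctrl.get_obs())
for c in ["top","side","wrist"]:
    im,K,W=cam(c); save(im,c+"0.png"); print(c,K.tolist(),W[:3,3],[k for k in im if k!='img'])
    for n in ["pad","pad_tab","bracket","horn_top","seat","spool_a","awl_dark","flux_tin","nippers"]:
        print(n,[(np.round(r["at"],1).tolist(),round(r["confidence"],2)) for r in ctrl.mark_of(c,n)[:3]])
E
```

```text
{'time': 0.0, 'q': array([-1.4,  0.4,  0. ,  1.6, -0. ,  1.1, -0.1]), 'joint_velocities': array([0., 0., 0., 0., 0., 0., 0.]), 'joint_torque': array([  0. , -66.8,   1. , -31.4,  -0.1,   0. ,   0. ]), 'tcp_pos': array([179.1, 598.2, 193.4]), 'tool_rot': array([ 0.1,  0.7, -0.1,  0.7]), 'ft_force': array([ 0.5,  0.1, -0.3]), 'moment': array([-0., -0.,  0.]), 'opening': 0.9994571675638277}
top [[439.2037072894072, 0.0, 317.6120159163724], [0.0, 439.2037072894072, 201.7362070539542], [0.0, 0.0, 1.0]] [ 260.2   46.9 1543.5] ['camera_matrix', 'world_from_camera']
pad [([404.0, 245.3], 0.75)]
pad_tab [([405.0, 246.4], 0.78)]
bracket [([226.0, 215.3], 0.9), ([323.1, 135.8], 0.67), ([322.3, 189.4], 0.57)]
horn_top [([224.9, 210.2], 0.95), ([324.3, 131.6], 0.75)]
seat [([321.8, 134.0], 0.73), ([219.7, 209.3], 0.46)]
spool_a [([323.3, 189.5], 0.65), ([185.8, 207.7], 0.5)]
awl_dark [([223.8, 214.9], 0.65), ([175.2, 233.6], 0.41)]
flux_tin [([344.2, 203.3], 0.49)]
nippers [([459.8, 284.6], 0.66)]
side [[366.9071890985983, 0.0, 317.1615961028796], [0.0, 366.9071890985983, 199.23088648286685], [0.0, 0.0, 1.0]] [694.5 931.2 955.6] ['camera_matrix', 'world_from_camera']
pad [([344.7, 153.6], 0.64)]
pad_tab [([339.8, 141.5], 0.63)]
bracket [([357.8, 295.0], 0.79), ([243.1, 216.5], 0.58), ([339.7, 145.3], 0.19)]
horn_top [([242.3, 210.0], 0.59)]
seat [([354.8, 288.9], 0.75), ([242.0, 214.7], 0.68), ([352.5, 288.0], 0.62)]
spool_a [([341.0, 144.6], 0.73), ([356.9, 338.4], 0.63), ([303.3, 210.9], 0.56)]
awl_dark [([398.7, 342.8], 0.5), ([357.0, 290.2], 0.44)]
flux_tin [([312.8, 199.6], 0.76)]
nippers [([363.4, 123.5], 0.46)]
wrist [[307.83135738848284, 0.0, 317.79709547704823], [0.0, 307.83135738848284, 193.93858583547976], [0.0, 0.0, 1.0]] [112.2 618.7 384.9] ['camera_matrix', 'mount']
pad []
pad_tab []
bracket []
horn_top []
seat []
spool_a []
awl_dark []
flux_tin []
nippers []
```

Run:
```python
import cv2
a=cv2.imread("pics/top0.png")[80:330,140:500]; cv2.imwrite("pics/topc.png",cv2.resize(a,None,fx=2.2,fy=2.2,interpolation=cv2.INTER_CUBIC))
```

```text
(no output)
```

View pics/topc.png

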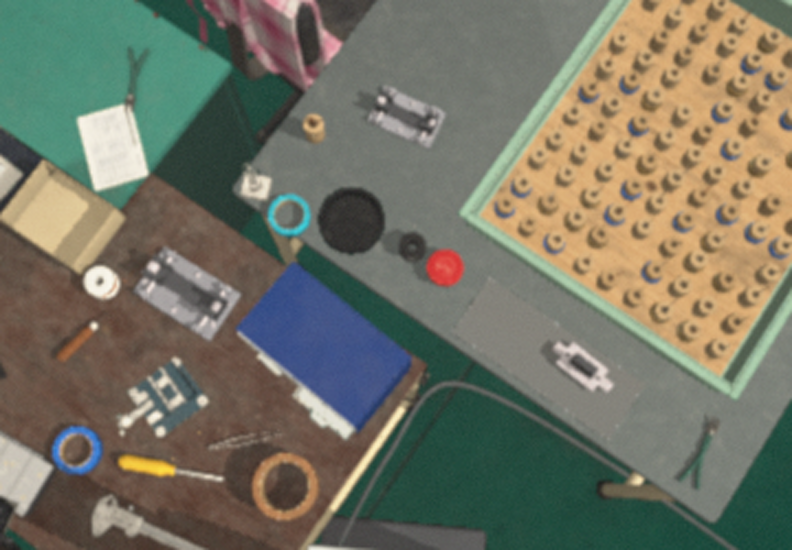

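View pics/side0.png

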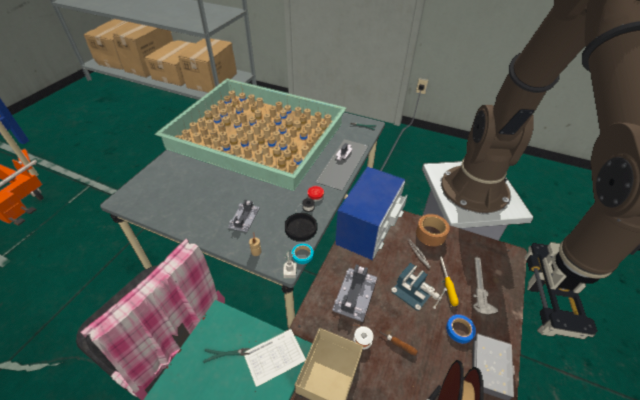

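The top crop shows the pad on the mat at the right (full-image px ~(404,246)), the large bracket on the brown bench (~(226,214)), and a smaller look-alike on the grey table (~(324,132)). The side view shows a tall blue box between bracket and pad.

```bash
cat >> h.py <<'E'
def tri(rs):
    A=0;b=0
    for o,d in rs:
        d=d/np.linalg.norm(d);P=np.eye(3)-np.outer(d,d);A=A+P;b=b+P@o
    X=np.linalg.solve(A,b); return X,[np.linalg.norm((np.eye(3)-np.outer(d,d)/(d@d))@(X-o)) for o,d in rs]
E
python3 - <<'E'
from h import *
np.set_printoptions(precision=1,suppress=True)
_,K,W=cam("top");_,k,w=cam("side")
P={"pad":((404,245.3),(344.7,153.6)),"tab":((405,246.4),(339.8,141.5)),"br":((226,215.3),(357.8,295)),"horn/seat":((224.9,210.2),(354.8,288.9)),"nip":((459.8,284.6),(363.4,123.5)),
"spool_a":((185.8,207.7),(364,338)),"small":((323.1,135.8),(243.1,216.5)),"tin":((342,201),(316,193)),
"boxtopRear":((140+410/2.2,80+357/2.2),(405,184)),"boxLeft":((140+295/2.2,80+265/2.2),(337,207)),"boxtop?":((140+240/2.2,80+322/2.2),(378,222))}
for n,(a,b) in P.items(): print(n,*tri([ray(K,W,a),ray(k,w,b)]))
q=lambda x,y:(140+x/2.2,80+y/2.2)
# axis directions: pad ears, bracket
print("pad ears",atz(K,W,q(555,347),12),atz(K,W,q(610,386),12))
print("bench corner",atz(K,W,q(425,365),0))
o=ctrl.get_obs();print(R.from_quat(o["tool_rot"]).as_matrix(), W[:3,:3])
print("base", proj(K,W,[0,0,0]))
E
```

```text
pad [ 461.  -243.8    8.8] [np.float64(4.925591029881469), np.float64(4.925591029881417)]
tab [ 467.2 -242.9   64.8] [np.float64(12.965180898618796), np.float64(12.965180898618744)]
br [516.2 394.   -8.1] [np.float64(2.6446076552806255), np.float64(2.6446076552807156)]
horn/seat [528.  392.8  26. ] [np.float64(2.940246117270307), np.float64(2.9402461172703753)]
nip [ 344.5 -440.    15.8] [np.float64(2.776129941650178), np.float64(2.7761299416501526)]
spool_a [526.6 533.5  17.4] [np.float64(2.3859406198856865), np.float64(2.3859406198857633)]
small [852.1  70.5   6. ] [np.float64(6.237545014793035), np.float64(6.237545014793383)]
tin [600.  -15.7  16.7] [np.float64(2.9243459534977863), np.float64(2.924345953497924)]
boxtopRear [375.9  61.7 148. ] [np.float64(67.16510679835565), np.float64(67.16510679835565)]
boxLeft [554.2 205.3 169.6] [np.float64(3.550972729073359), np.float64(3.550972729073315)]
boxtop? [455.6 276.3 177.1] [np.float64(3.9962137938994617), np.float64(3.9962137938995013)]
pad ears [ 488.2 -202.7   12. ] [ 434.  -292.7   12. ]
bench corner [442.4   1.1   0. ]
[[ 0.   0.3  1. ]
 [ 0.   1.  -0.3]
 [-1.   0.   0. ]] [[ 0.1  1.  -0.2]
 [-1.   0.1 -0. ]
 [ 0.   0.2  1. ]]
base [322.6 379. ]
```

Request:
arm_command(commands=[[2.7,-2.2,1.2,0,0,-8],[2.7,-2.2,1.2,0,0,-8],[2.7,-2.2,1.2,0,0,-8],[2.7,-2.2,1.2,0,0,-8],[2.7,-2.2,1.2,0,0,-8],[2.7,-2.2,1.2,0,0,-8],[2.7,-2.2,1.2,0,0,-8],[2.7,-2.2,1.2,0,0,-8],[2.7,-2.2,1.2,0,0,-8],[2.7,-2.2,1.2,0,0,-8]], fingers=6)

```text
time: 2.6
tcp_pos: [450.1, 377.8, 315.0]
tool_rot: [0.53, 0.469, -0.529, 0.469]
ft_force: [-0.3, 0.1, 0.2]
opening: 0.653
```

Request:
arm_command(commands=[[1,0.5,0,0,0,-8],[1,0.5,0,0,0,-8],[1,0.5,0,0,0,-8],[0,0,0,0,0,0],[0,0,0,0,0,0]])

```text
time: 3.1
tcp_pos: [478.9, 393.7, 314.0]
tool_rot: [-0.614, -0.351, 0.614, -0.351]
ft_force: [0.1, 0.2, 0.2]
opening: 0.653
```

Run:
```python
from h import *
np.set_printoptions(precision=2,suppress=True)
o=ctrl.get_obs();print(o["time"],o["q"],o["tcp_pos"]);print(R.from_quat(o["tool_rot"]).as_matrix())
im,K,W=cam("wrist"); save(im,"w1.png");print(W)
np.savez("w1.npz",K=K,W=W)
for n in ["bracket","horn_top","seat","clips"]:
    for r in ctrl.mark_of("wrist",n)[:3]: print(n,r)
```

```text
3.1 [-1.12  0.38  0.52  1.42 -0.19  1.39 -1.13] [478.93 393.66 313.99]
[[-0.    0.86 -0.51]
 [-0.   -0.51 -0.86]
 [-1.    0.    0.  ]]
[[  0.86   0.49   0.13 514.55]
 [ -0.51   0.83   0.23 453.96]
 [  0.    -0.26   0.96 504.59]
 [  0.     0.     0.     1.  ]]
bracket {'at': [599.0, 210.6], 'confidence': 0.73}
bracket {'at': [341.2, 138.4], 'confidence': 0.62}
horn_top {'at': [342.6, 143.9], 'confidence': 0.68}
horn_top {'at': [624.5, 214.8], 'confidence': 0.55}
horn_top {'at': [305.1, 58.6], 'confidence': 0.35}
seat {'at': [612.8, 210.7], 'confidence': 0.69}
seat {'at': [341.8, 143.7], 'confidence': 0.57}
clips {'at': [339.8, 138.5], 'confidence': 0.71}
clips {'at': [618.4, 218.0], 'confidence': 0.65}
```

View pics/w1.png

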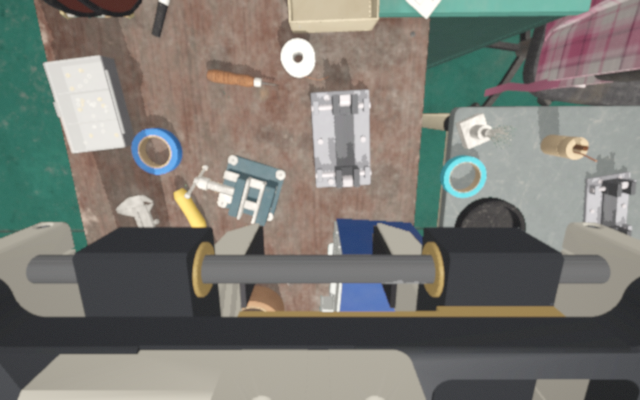

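The wrist view shows the big bracket upright at px (341,138), nearly aligned with the image; the small one at (610,205). I'll get closer.

Request:
arm_command(commands=[[0,0,-4.2,0,0,0],[0,0,-4.2,0,0,0],[0,0,-4.2,0,0,0],[0,0,-4.2,0,0,0],[0,0,0,0,0,0],[0,0,0,0,0,0]])

```text
time: 3.95
tcp_pos: [479.3, 393.8, 147.0]
tool_rot: [-0.614, -0.35, 0.615, -0.35]
ft_force: [0.3, 0.1, 1.2]
opening: 0.651
```

Run:
```python
from h import *
np.set_printoptions(precision=2,suppress=True)
o=ctrl.get_obs();print(o["time"],o["q"],o["tcp_pos"])
im,K,W=cam("wrist"); save(im,"w2.png")
np.savez("w2.npz",K=K,W=W)
for n in ["bracket","horn_top","seat","clips"]:
    for r in ctrl.mark_of("wrist",n)[:3]:
        print(n,r, atz(K,W,r["at"],{"bracket":0,"horn_top":48,"seat":26,"clips":34}[n]))
a=cv2.imread("pics/w2.png")[30:230,230:460]; cv2.imwrite("pics/w2c.png",cv2.resize(a,None,fx=3,fy=3,interpolation=cv2.INTER_CUBIC))
```

```text
3.95 [-1.09  0.49  0.47  1.67 -0.25  1.04 -1.08] [479.26 393.76 147.04]
bracket {'at': [349.8, 154.1], 'confidence': 0.91} [521.62 395.99   0.  ]
horn_top {'at': [356.5, 160.0], 'confidence': 0.66} [523.43 396.1   48.  ]
seat {'at': [354.1, 157.9], 'confidence': 0.69} [522.99 394.84  26.  ]
seat {'at': [349.0, 154.3], 'confidence': 0.65} [520.32 400.69  26.  ]
clips {'at': [351.1, 157.7], 'confidence': 0.95} [520.33 398.05  34.  ]
```

View pics/w2c.png

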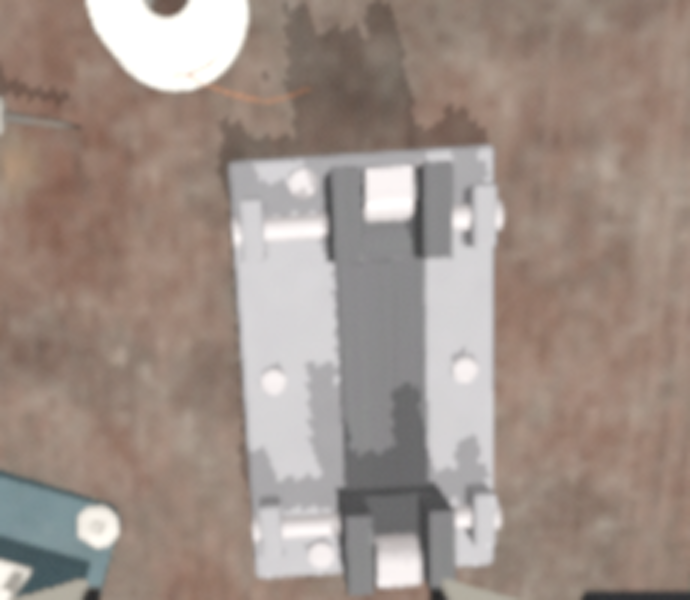

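Run:
```python
from h import *
np.set_printoptions(precision=1,suppress=True)
d=np.load("w2.npz");K,W=d["K"],d["W"]
f=lambda x,y,z:atz(K,W,(230+x/3,30+y/3),z)
c=[f(230,162,8),f(493,147,8),f(493,566,8),f(258,578,8)]
print(np.array(c)); 
for i in range(4): print(np.linalg.norm(c[i]-c[(i+1)%4]))
ax=c[0]+c[1]-c[2]-c[3]; print("center",np.mean(c,0),"xangle",np.degrees(np.arctan2(ax[1],ax[0])))
ay=c[0]+c[3]-c[1]-c[2];print("yangle",np.degrees(np.arctan2(ay[1],ay[0])))
C=np.mean(c,0)
for z in (40,48):
  t=np.radians(59);u=np.array([np.cos(t),np.sin(t),0]);v=np.array([-u[1],u[0],0])
  for n,p in dict(UoutL=(331,168),UoutR=(453,162),UinL=(333,257),UinR=(450,257),UslL=(361,168),UslR=(424,163),LinL=(338,490),LinR=(436,488),LslL=(373,515),LslR=(428,512),LoutL=(348,592),LoutR=(453,565)).items():
    q=f(*p,z)-C; print(z,n,q@u,q@v)
```

```text
[[518.5 481.7   8. ]
 [596.9 440.7   8. ]
 [529.2 307.5   8. ]
 [450.3 348.7   8. ]]
88.49603370472751
149.39350841867827
89.010834980462
149.42485387110275
center [523.7 394.6   8. ] xangle 62.94123874507563
yangle 152.40204662481653
40 UoutL 67.8676078052782 17.4105456064742
40 UoutR 69.79539491107958 -19.68938789852845
40 UinL 41.568061991264805 16.139150152523964
40 UinR 41.7643796061346 -20.412881282681116
40 UslL 67.91680465528326 8.26250367016898
40 UslR 69.46033111636534 -10.875058240317307
40 LinL -33.807655449558034 12.574060354100885
40 LinR -32.94166183915477 -20.10364930465096
40 LslL -42.45172133019066 0.5721393152752577
40 LslR -41.30127258279732 -17.869772795731514
40 LoutL -70.1437286613385 8.16650974029004
40 LoutR -60.11191779850165 -27.387299291506363
48 UoutL 67.28940360793646 17.96219202891173
48 UoutR 69.16537670700683 -18.140589768537122
48 UinL 41.69672259228726 16.724968446124254
48 UinR 41.8877636897512 -18.844637493486207
48 UslL 67.3372781719331 9.06002615694851
48 UslR 68.83931857358284 -9.56316683870161
48 LinL -31.653087569104002 13.255699180091122
48 LinR -30.810369660993537 -18.543716883315582
48 LslL -40.06482297798737 1.5763592061662952
48 LslR -38.94529536237353 -16.36988128457818
48 LoutL -67.01253969222286 8.966612299378323
48 LoutR -57.25035835123909 -25.631600912244362
```

Base fits 149.4 x 88.7 mm at (523.7, 394.6), x axis 62.8°; carriage stands about 4.75 mm toward −y. Now over to the pad.

Request:
arm_command(commands=[[0,0,4,0,0,0],[0,0,4,0,0,0],[0,-2,4,0,0,0],[-0.4,-4,2,0,0,0],[-0.4,-4.5,0,0,0,0],[-0.4,-4.5,0,0,0,0],[-0.4,-4.5,0,0,0,0],[-0.4,-4.5,0,0,0,0],[-0.4,-4.5,0,0,0,0],[-0.4,-4.5,0,0,0,0]])

```text
time: 5.2
tcp_pos: [451.2, 61.9, 287.4]
tool_rot: [0.615, 0.35, -0.614, 0.35]
ft_force: [1.7, -0.3, -0.4]
opening: 0.656
```

Request:
arm_command(commands=[[-0.4,-4.5,0,0,0,0],[-0.4,-4.5,0,0,0,0],[-0.4,-4.5,0,0,0,0],[-0.4,-4.5,0,0,0,0],[-0.4,-4.5,-3,0,0,0],[-0.4,-4.5,-3,0,0,0],[-0.4,-3,-4,0,0,0],[0,0,-4,0,0,0],[0,0,0,0,0,0],[0,0,0,0,0,0]])

```text
time: 6.2
tcp_pos: [424.1, -229.2, 152.2]
tool_rot: [-0.614, -0.35, 0.615, -0.35]
ft_force: [-0.0, 0.3, 1.5]
opening: 0.657
```

Run:
```python
from h import *
np.set_printoptions(precision=2,suppress=True)
o=ctrl.get_obs();print(o["time"],o["q"],o["tcp_pos"])
im,K,W=cam("wrist"); save(im,"w3.png")
np.savez("w3.npz",K=K,W=W)
for n,z in dict(pad=2,pad_tab=36).items():
    for r in ctrl.mark_of("wrist",n)[:3]: print(n,r, atz(K,W,r["at"],z)); 
p=proj(K,W,[461,-244,16]).astype(int);print(p)
x,y=max(p[0]-100,0),max(p[1]-80,0);print(x,y)
a=cv2.imread("pics/w3.png")[y:y+160,x:x+200]; cv2.imwrite("pics/w3c.png",cv2.resize(a,None,fx=3.5,fy=3.5,interpolation=cv2.INTER_CUBIC))
```

```text
6.2 [-0.31  0.32  0.89  2.02 -0.3   0.94  0.2 ] [ 424.08 -229.17  152.17]
pad {'at': [352.8, 171.2], 'confidence': 0.65} [ 460.04 -245.96    2.  ]
pad_tab {'at': [355.5, 178.5], 'confidence': 0.73} [ 458.73 -246.32   36.  ]
[354 171]
254 91
```

View pics/w3c.png

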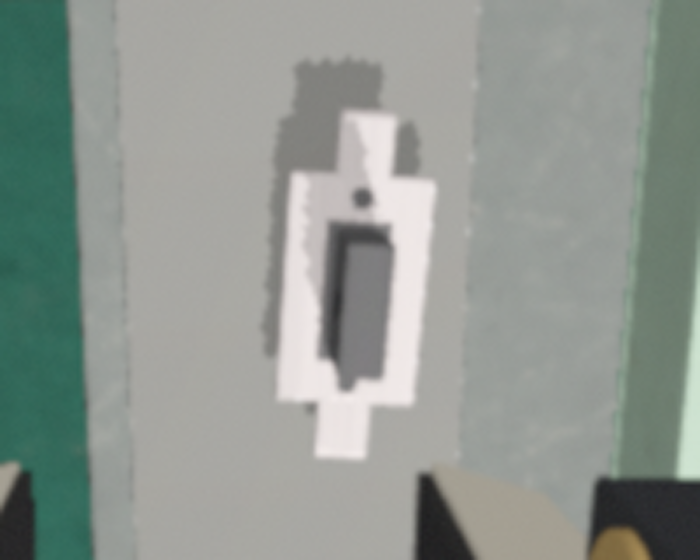

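Run:
```python
from h import *
np.set_printoptions(precision=1,suppress=True)
d=np.load("w3.npz");K,W=d["K"],d["W"]
f=lambda x,y,z:atz(K,W,(254+x/3.5,91+y/3.5),z)
ang=lambda a:np.degrees(np.arctan2(a[1],a[0]))
def quad(c):
    print("c",np.mean(c,0),"ax",ang(c[0]+c[1]-c[2]-c[3]),"ay",ang(c[0]+c[3]-c[1]-c[2]),[np.linalg.norm(c[i]-c[(i+1)%4]).round(1) for i in range(4)])
quad([f(292,172,16),f(436,181,16),f(413,405,16),f(278,401,16)])
quad([f(347,243,46),f(392,242,46),f(384,379,46),f(341,379,46)])
a,b=f(369,113,16),f(342,457,16);print("ears",(a+b)/2,ang(a-b),np.linalg.norm(a-b))
o=ctrl.get_obs();t=R.from_quat(o["tool_rot"]).as_matrix();print("jaw",ang(t[:,1]),t[:,0],o["tcp_pos"])
```

```text
c [ 460.5 -247.5   16. ] ax 56.490059402205716 ay 146.60479437709375 [np.float64(43.4), np.float64(70.7), np.float64(43.0), np.float64(72.0)]
c [ 460.6 -246.8   46. ] ax 58.38146935092449 ay 149.90948956030806 [np.float64(12.5), np.float64(39.5), np.float64(12.3), np.float64(39.3)]
ears [ 460.7 -247.4   16. ] 56.684505017922824 108.20251812256471
jaw -30.571321141111316 [ 0. -0. -1.] [ 425.6 -229.   153.2]
```

Request:
arm_command(commands=[[1.75,-0.92,0,0,0,-1.4],[1.75,-0.92,-1,0,0,-1.3],[0,0,-4,0,0,0],[0,0,-4,0,0,0],[0,0,-2,0,0,0],[0,0,0,0,0,0],[0,0,0,0,0,0],[0,0,0,0,0,0]], fingers=5)

```text
time: 7.15
tcp_pos: [460.5, -247.9, 43.1]
tool_rot: [0.623, 0.335, -0.621, 0.336]
ft_force: [-0.9, -0.9, 0.9]
opening: 0.543
```

Request:
arm_command(commands=[[0,0,-1.2,0,0,0],[0,0,-1.15,0,0,0],[0,0,0,0,0,0],[0,0,0,0,0,0]])

```text
time: 7.55
tcp_pos: [458.4, -247.4, 17.1]
tool_rot: [-0.622, -0.336, 0.623, -0.335]
ft_force: [0.8, 0.1, 0.1]
opening: 0.545
```

Request:
arm_command(commands=[[0,0,0,0,0,0],[0,0,0,0,0,0],[0,0,0,0,0,0],[0,0,0,0,0,0],[0,0,0,0,0,0],[0,0,0,0,0,0],[0,0,0,0,0,0],[0,0,0,0,0,0]], fingers=0.5, newtons=45)

```text
time: 8.35
tcp_pos: [458.9, -247.5, 17.6]
tool_rot: [0.622, 0.335, -0.622, 0.335]
ft_force: [1.0, 0.3, -0.2]
opening: 0.055
```

Run:
```python
from h import *
im,K,W=cam("wrist"); save(im,"w4.png")
im2,K2,W2=cam("side"); save(im2,"s4.png")
o=ctrl.get_obs();print(o["time"],o["tcp_pos"],o["opening"],proj(K,W,o["tcp_pos"]))
p=proj(K2,W2,o["tcp_pos"]).astype(int);print(p)
a=cv2.imread("pics/w4.png"); b=cv2.imread("pics/s4.png")[p[1]-70:p[1]+50,p[0]-80:p[0]+80]
b=cv2.resize(b,(533,400),interpolation=cv2.INTER_CUBIC)
import numpy as np
cv2.imwrite("pics/m4.png",np.hstack([cv2.resize(a[150:,200:440],(288,300)),cv2.resize(b,(500,300))]))
```

```text
8.45 [ 458.8786923  -247.51427412   17.55734574] 0.05209272886552609 [317.60759276 220.7016034 ]
[344 150]
```

View pics/m4.png

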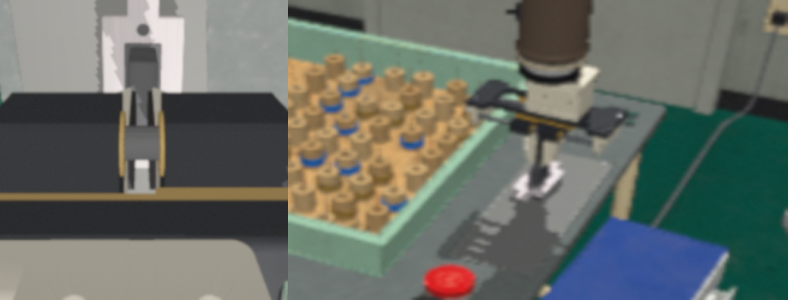

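```bash
python3 - <<'E'
import cv2
a=cv2.imread("pics/w4.png")[140:330,250:390]; cv2.imwrite("pics/w4c.png",cv2.resize(a,(440,597),interpolation=cv2.INTER_CUBIC))
E
python3 - <<'E'
from h import *
d=ctrl.get_obs(); 
_,K,W=cam("wrist")
import numpy as np
c,s=np.cos(np.radians(56.7)),np.sin(np.radians(56.7))
for u in(-20,20):
  for v in (-7,7):
    for z in (16,46): print(u,v,z,(proj(K,W,[460.6+c*u-s*v,-247.4+s*u+c*v,z])-[250,140])*22/7)
E
```

```text
-20 -7 16 [251.35765264 333.74032989]
-20 -7 46 [257.55158775 402.44570859]
-20 7 16 [186.47991022 333.86720447]
-20 7 46 [182.22750729 402.59111688]
20 -7 16 [252.98179901 154.06518317]
20 -7 46 [259.83650724 196.29968617]
20 7 16 [184.67742086 154.20325212]
20 7 46 [179.85384911 196.46012414]
```

View pics/w4c.png

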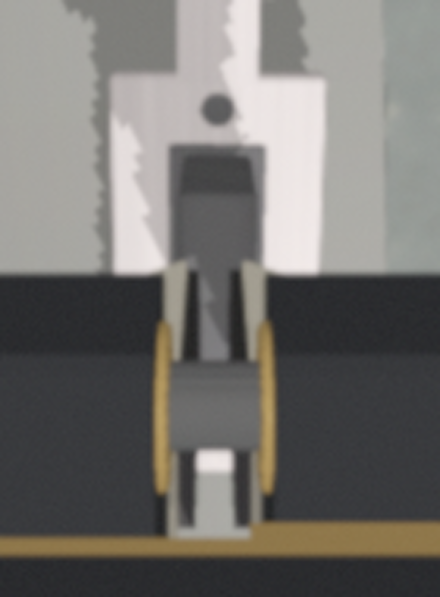

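The tab is exactly where predicted, between the pads, yet opening equals the commanded 5 mm. I'll close further to tell.

Request:
arm_command(commands=[[0,0,0,0,0,0],[0,0,0,0,0,0],[0,0,0,0,0,0],[0,0,0,0,0,0]], fingers=0)

```text
time: 8.9
tcp_pos: [458.9, -247.5, 17.5]
tool_rot: [-0.622, -0.335, 0.622, -0.335]
ft_force: [-0.6, 0.8, -1.1]
opening: 0.002
```

Shut fully: nothing between. The visible fingertips (finger gap 110 px at 60 mm) seem ~30 mm nearer the camera than the nominal TCP, so the tips may be above the tab. Checking with the side camera.

Run:
```python
from h import *
im,K,W=cam("side"); save(im,"s5.png")
o=ctrl.get_obs();t=np.array(o["tcp_pos"])
a=cv2.imread("pics/s5.png")
s=8;x0,y0=305,95
b=cv2.resize(a[y0:y0+72,x0:x0+75],None,fx=s,fy=s,interpolation=cv2.INTER_CUBIC)
for dz,c in ((0,(0,0,255)),(30,(0,255,0)),(66,(255,0,0))):
    p=(proj(K,W,t+[0,0,dz])-[x0,y0])*s; cv2.circle(b,tuple(int(v) for v in p),4,c,-1); print(dz,p)
cv2.imwrite("pics/s5c.png",b)
```

```text
0 [312.56380341 447.54487709]
30 [316.15223296 400.53983833]
66 [320.5974388  342.31183922]
```

View pics/s5c.png

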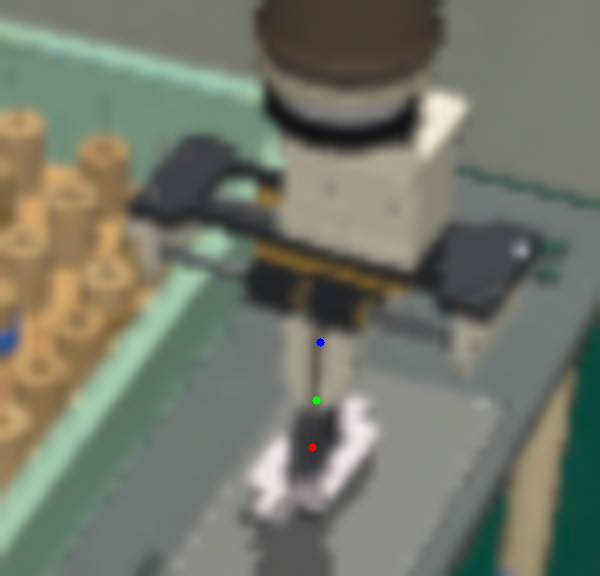

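The side view shows the shut fingertips ending about 30 mm above the reported TCP (green dot), just over the tab top. So I open moderately and go down by feel.

Request:
arm_command(commands=[[0,0,0,0,0,0],[0,0,0,0,0,0],[0,0,0,0,0,0],[0,0,0,0,0,0],[0,0,0,0,0,0]], fingers=3.2)

```text
time: 9.45
tcp_pos: [458.9, -247.5, 17.6]
tool_rot: [0.623, 0.335, -0.622, 0.335]
ft_force: [0.8, -1.0, 0.1]
opening: 0.34
```

Request:
arm_command(commands=[[0,0,-0.5,0,0,0],[0,0,-0.5,0,0,0],[0,0,-0.5,0,0,0],[0,0,-0.3,0,0,0],[0,0,0,0,0,0],[0,0,0,0,0,0]])

```text
time: 10.05
tcp_pos: [458.8, -247.6, -0.5]
tool_rot: [-0.622, -0.335, 0.623, -0.335]
ft_force: [0.4, -0.1, 0.2]
opening: 0.349
```

Request:
arm_command(commands=[[0,0,-0.1,0,0,0],[0,0,-0.1,0,0,0],[0,0,-0.1,0,0,0],[0,0,-0.1,0,0,0],[0,0,0,0,0,0]])

```text
time: 10.55
tcp_pos: [458.8, -247.5, -4.6]
tool_rot: [-0.622, -0.335, 0.622, -0.335]
ft_force: [-0.3, 0.4, -0.3]
opening: 0.349
```

Request:
arm_command(commands=[[0,0,-0.1,0,0,0],[0,0,-0.1,0,0,0],[0,0,-0.1,0,0,0],[0,0,0,0,0,0]])

```text
time: 10.95
tcp_pos: [458.8, -247.5, -7.6]
tool_rot: [-0.622, -0.335, 0.623, -0.335]
ft_force: [0.5, -1.7, 0.4]
opening: 0.354
```

Request:
arm_command(commands=[[0,0,-0.1,0,0,0],[0,0,-0.1,0,0,0],[0,0,0,0,0,0]])

```text
time: 11.25
tcp_pos: [458.8, -247.4, -9.6]
tool_rot: [-0.622, -0.335, 0.623, -0.335]
ft_force: [0.1, 0.0, -0.1]
opening: 0.344
```

Request:
arm_command(commands=[[0,0,-0.1,0,0,0],[0,0,-0.1,0,0,0],[0,0,0,0,0,0]])

```text
time: 11.55
tcp_pos: [458.8, -247.5, -11.6]
tool_rot: [-0.622, -0.335, 0.623, -0.335]
ft_force: [0.6, 0.4, -0.6]
opening: 0.351
```

Request:
arm_command(commands=[[0,0,-0.1,0,0,0],[0,0,-0.1,0,0,0],[0,0,0,0,0,0]])

```text
time: 11.85
tcp_pos: [459.5, -247.9, -12.6]
tool_rot: [0.623, 0.335, -0.622, 0.336]
ft_force: [-3.1, 3.2, 13.1]
opening: 0.35
```

Run:
```python
from h import *
im,K,W=cam("wrist"); save(im,"w6.png"); im2,K2,W2=cam("side"); save(im2,"s6.png")
o=ctrl.get_obs();t=np.array(o["tcp_pos"]);print(t,o["ft_force"],o["opening"])
a=cv2.resize(cv2.imread("pics/w6.png")[150:290,240:400],(400,350),interpolation=cv2.INTER_CUBIC)
b=cv2.resize(cv2.imread("pics/s6.png")[120:164,320:370],(398,350),interpolation=cv2.INTER_CUBIC)
cv2.imwrite("pics/m6.png",np.hstack([a,b]))
```

```text
[ 459.48341766 -247.90481581  -12.57513403] [-3.74560656  3.48837483 12.84080002] 0.34782960232486143
```

View pics/m6.png

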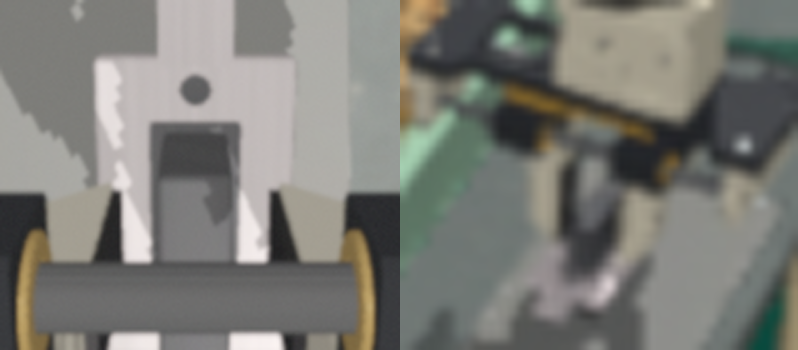

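Contact with the plate felt at reported z −12.4 (13 N): true tip height = reported + 28.4. Back off 1.5 mm and grip.

Request:
arm_command(commands=[[0,0,0.15,0,0,0],[0,0,0.1,0,0,0],[0,0,0,0,0,0]])

```text
time: 12.25
tcp_pos: [458.9, -247.5, -10.9]
tool_rot: [-0.622, -0.335, 0.622, -0.335]
ft_force: [-0.1, 0.8, 1.0]
opening: 0.348
```

Request:
arm_command(commands=[[0,0,0,0,0,0],[0,0,0,0,0,0],[0,0,0,0,0,0],[0,0,0,0,0,0],[0,0,0,0,0,0]], fingers=0.5, newtons=40)

```text
time: 12.75
tcp_pos: [458.8, -247.5, -11.0]
tool_rot: [-0.622, -0.335, 0.623, -0.335]
ft_force: [0.7, -0.6, -1.3]
opening: 0.152
```

Request:
arm_command(commands=[[0,0,1,0,0,0],[0,0,2,0,0,0],[0,0,4,0,0,0],[0,0,4,0,0,0],[0,0,4,0,0,0],[0,0,4,0,0,0],[0,0,4,0,0,0],[0,0,2,0,0,0],[0,0,0,0,0,0],[0,0,0,0,0,0]])

```text
time: 13.75
tcp_pos: [458.5, -247.2, 239.0]
tool_rot: [0.623, 0.336, -0.622, 0.335]
ft_force: [-0.8, -0.0, -2.0]
opening: 0.152
```

Run:
```python
from h import *
np.set_printoptions(precision=1,suppress=True)
im,K,W=cam("wrist"); save(im,"w7.png"); np.savez("w7.npz",K=K,W=W)
o=ctrl.get_obs();print(o["tcp_pos"],o["ft_force"],o["opening"],o["q"])
a=cv2.resize(cv2.imread("pics/w7.png")[150:250,245:395],(750,500),interpolation=cv2.INTER_CUBIC)
# predicted: pad centred on tcp
T=R.from_quat(o["tool_rot"]).as_matrix();z=-T[:,2];y=T[:,1];c=np.array(o["tcp_pos"])+[0,0,28.4-1.5]
for q in (c+z*36+y*22,c+z*36-y*22,c+z*55,c+[0,0,30]+z*20+y*7,c+[0,0,30]+z*20-y*7):
    p=(proj(K,W,q)-[245,150])*5;print(p);cv2.circle(a,tuple(int(v) for v in p),3,(0,0,255),-1)
cv2.imwrite("pics/w7c.png",a)
```

```text
[ 458.1 -247.   238.3] [-0.8  0.2 -2.2] 0.15184527270702178 [-0.3  0.3  0.9  1.8 -0.3  1.2  0.1]
[560.2 124.4]
[156.2 124.9]
[358.  -51.8]
[432.8 358.9]
[282.  359.1]
```

View pics/w7c.png

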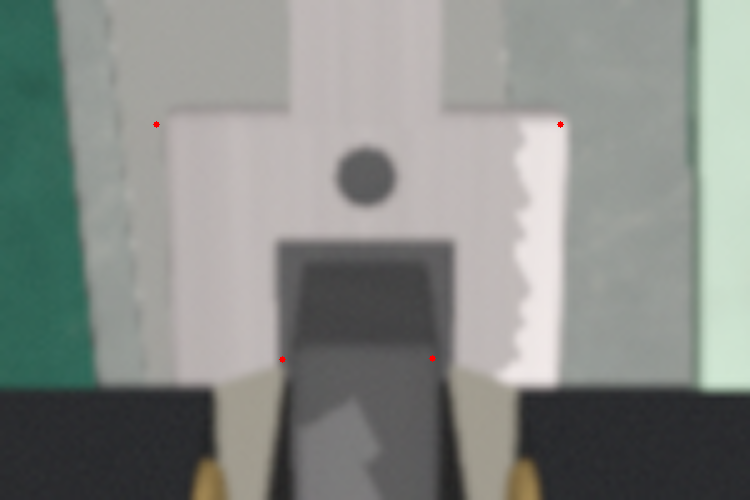

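Pad is held square; relative to the reported TCP it sits +1.5 mm along its x and +1.25 mm along the jaw axis. Carrying it over the box.

Request:
arm_command(commands=[[0.4,2,0,0,0,0.4],[0.5,4.2,0,0,0,0.4],[0.5,4.2,0,0,0,0.4],[0.5,4.2,0,0,0,0.4],[0.5,4.2,0,0,0,0.4],[0.5,4.2,0,0,0,0.4],[0.5,4.2,0,0,0,0.4],[0.5,4.2,0,0,0,0.4],[0.5,4.2,0,0,0,0.4],[0.5,4.2,0,0,0,0.4]])

```text
time: 14.8
tcp_pos: [506.8, 151.9, 237.6]
tool_rot: [-0.609, -0.357, 0.611, -0.357]
ft_force: [1.4, -0.8, -1.7]
opening: 0.147
```

Request:
arm_command(commands=[[0.5,4.2,0,0,0,0.4],[0.5,4.2,0,0,0,0.4],[0.5,4.2,0,0,0,0.4],[0.5,4.2,0,0,0,0.4],[0.3,4.2,0,0,0,0.4],[0,3,0,0,0,0],[0,0,0,0,0,0],[0,0,0,0,0,0],[0,0,0,0,0,0]])

```text
time: 15.7
tcp_pos: [531.0, 388.6, 238.1]
tool_rot: [-0.604, -0.366, 0.605, -0.367]
ft_force: [-0.0, 0.1, -1.7]
opening: 0.149
```

Run:
```python
from h import *
np.set_printoptions(precision=2,suppress=True)
o=ctrl.get_obs();t=R.from_quat(o["tool_rot"]).as_matrix();print(o["time"],o["tcp_pos"],np.array([526.1,391.6])-o["tcp_pos"][:2],"jaw",np.degrees(np.arctan2(t[1,1],t[0,1])),t[:,0],o["ft_force"],o["opening"],o["q"])
```

```text
15.7 [530.98 388.55 238.09] [-4.88  3.05] jaw -27.487344307603106 [-0. -0. -1.] [-0.    0.13 -1.73] 0.14875506006390773 [-1.16  0.53  0.72  1.46 -0.35  1.29 -0.88]
```

Request:
arm_command(commands=[[-0.49,0.3,-2,0,0,0.5],[0,0,-4,0,0,0],[0,0,-4,0,0,0],[0,0,-4,0,0,0],[0,0,-3,0,0,0],[0,0,-2,0,0,0],[0,0,0,0,0,0],[0,0,0,0,0,0],[0,0,0,0,0,0]])

```text
time: 16.6
tcp_pos: [527.2, 393.4, 50.8]
tool_rot: [0.604, 0.37, -0.602, 0.37]
ft_force: [0.4, 0.2, -1.6]
opening: 0.15
```

Run:
```python
from h import *
np.set_printoptions(precision=2,suppress=True)
im,K,W=cam("side"); save(im,"s8.png"); im,K3,W3=cam("top"); save(im,"t8.png")
o=ctrl.get_obs();t=R.from_quat(o["tool_rot"]).as_matrix();print(o["time"],o["tcp_pos"],np.array([526.1,391.6])-o["tcp_pos"][:2],"jaw",np.degrees(np.arctan2(t[1,1],t[0,1])),o["ft_force"],o["q"])
p=proj(K,W,[527,392,55]).astype(int)
a=cv2.imread("pics/s8.png")[p[1]-40:p[1]+40,p[0]-45:p[0]+45]
cv2.imwrite("pics/s8c.png",cv2.resize(a,None,fx=7,fy=7,interpolation=cv2.INTER_CUBIC))
```

```text
16.7 [526.91 393.84  50.67] [-0.81 -2.24] jaw -26.882291236277922 [-0.02 -0.18 -2.97] [-1.11  0.69  0.62  1.68 -0.48  0.93 -0.78]
```

View pics/s8c.png

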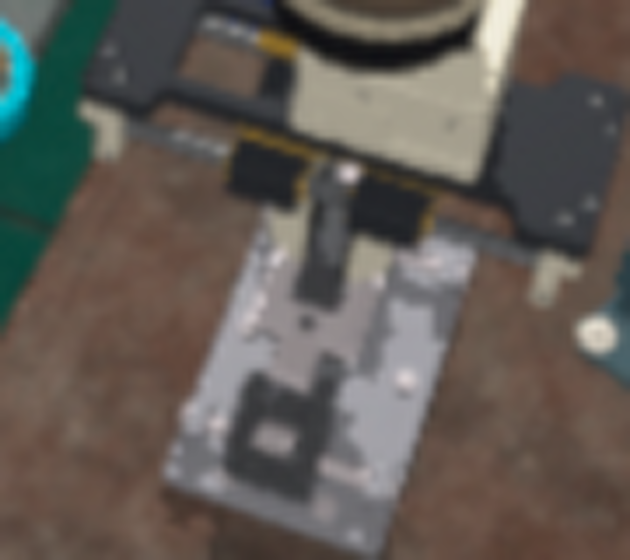

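Request:
arm_command(commands=[[-0.08,-0.22,-0.5,0,0,0],[0,0,-0.5,0,0,0],[0,0,-0.5,0,0,0],[0,0,-0.4,0,0,0],[0,0,0,0,0,0],[0,0,0,0,0,0],[0,0,0,0,0,0]])

```text
time: 17.4
tcp_pos: [525.3, 391.4, 30.2]
tool_rot: [0.603, 0.37, -0.602, 0.37]
ft_force: [0.5, -0.9, -1.0]
opening: 0.152
```

```bash
cat > s.py <<'E'
from h import *
np.set_printoptions(precision=2,suppress=True)
o=ctrl.get_obs();t=R.from_quat(o["tool_rot"]).as_matrix();print(o["time"],o["tcp_pos"],np.array([526.1,391.6])-o["tcp_pos"][:2],"jaw",np.degrees(np.arctan2(t[1,1],t[0,1])),o["ft_force"],o["moment"])
E
python3 s.py
```

```text
17.4 [525.35 391.35  30.18] [0.75 0.25] jaw -26.86468750114719 [ 0.52 -0.94 -1.03] [-0.09  0.06  0.  ]
```

Position within 1 mm; go down by feel.

Request:
arm_command(commands=[[0.07,0.02,-0.1,0,0,0],[0,0,-0.1,0,0,0],[0,0,-0.1,0,0,0],[0,0,0,0,0,0]])

```text
time: 17.8
tcp_pos: [525.7, 391.4, 26.9]
tool_rot: [-0.602, -0.37, 0.603, -0.37]
ft_force: [0.5, 0.4, -1.7]
opening: 0.147
```

Request:
arm_command(commands=[[0,0,-0.1,0,0,0],[0,0,-0.1,0,0,0],[0,0,0,0,0,0]])

```text
time: 18.1
tcp_pos: [525.8, 391.4, 24.9]
tool_rot: [-0.602, -0.37, 0.603, -0.37]
ft_force: [-0.2, 0.1, -2.4]
opening: 0.147
```

Request:
arm_command(commands=[[0,0,-0.1,0,0,0],[0,0,-0.1,0,0,0],[0,0,0,0,0,0]])

```text
time: 18.4
tcp_pos: [525.8, 391.4, 22.9]
tool_rot: [-0.602, -0.37, 0.603, -0.37]
ft_force: [0.2, -1.1, -2.8]
opening: 0.146
```

Request:
arm_command(commands=[[0,0,-0.1,0,0,0],[0,0,-0.1,0,0,0],[0,0,0,0,0,0]])

```text
time: 18.7
tcp_pos: [525.8, 391.4, 20.9]
tool_rot: [-0.602, -0.37, 0.603, -0.37]
ft_force: [-0.5, 0.4, -1.8]
opening: 0.151
```

Already 6 mm below the predicted horn-top stop without force: in the slots. Continuing into the clips.

Request:
arm_command(commands=[[0,0,-0.1,0,0,0],[0,0,-0.1,0,0,0],[0,0,-0.1,0,0,0],[0,0,0,0,0,0]])

```text
time: 19.1
tcp_pos: [525.9, 391.6, 18.0]
tool_rot: [0.603, 0.37, -0.602, 0.37]
ft_force: [0.2, -0.4, -2.4]
opening: 0.15
```

Request:
arm_command(commands=[[0,0,-0.1,0,0,0],[0,0,-0.1,0,0,0],[0,0,0,0,0,0]])

```text
time: 19.4
tcp_pos: [526.5, 392.2, 16.5]
tool_rot: [0.603, 0.37, -0.602, 0.37]
ft_force: [1.4, 2.9, 1.4]
opening: 0.146
```

```bash
python3 s.py
```

```text
19.4 [526.51 392.16  16.5 ] [-0.41 -0.56] jaw -26.85476021641674 [1.45 2.91 1.43] [ 0.43 -0.29  0.04]
```

Clip contact felt where expected, with a small +u side force; shift 0.6 mm that way and go on.

Request:
arm_command(commands=[[0.03,0.05,0,0,0,0],[0,0,-0.1,0,0,0],[0,0,-0.1,0,0,0],[0,0,0,0,0,0]])

```text
time: 19.8
tcp_pos: [526.7, 392.0, 14.6]
tool_rot: [0.603, 0.37, -0.602, 0.37]
ft_force: [0.9, 1.0, 4.9]
opening: 0.152
```

```bash
python3 s.py
```

```text
19.8 [526.66 391.99  14.56] [-0.56 -0.39] jaw -26.877345213450955 [0.87 1.04 4.91] [ 0.13 -0.04 -0.01]
```

Request:
arm_command(commands=[[0,0,-0.1,0,0,0],[0,0,-0.1,0,0,0],[0,0,0,0,0,0]])

```text
time: 20.1
tcp_pos: [526.7, 391.9, 12.5]
tool_rot: [0.603, 0.37, -0.602, 0.37]
ft_force: [0.7, 1.2, 4.7]
opening: 0.15
```

Request:
arm_command(commands=[[0,0,-0.1,0,0,0],[0,0,-0.1,0,0,0],[0,0,0,0,0,0]])

```text
time: 20.4
tcp_pos: [526.4, 391.8, 9.9]
tool_rot: [0.603, 0.37, -0.602, 0.37]
ft_force: [2.7, 1.7, 1.9]
opening: 0.151
```

Request:
arm_command(commands=[[0,0,-0.1,0,0,0],[0,0,0,0,0,0]])

```text
time: 20.6
tcp_pos: [526.1, 391.8, 8.6]
tool_rot: [-0.602, -0.37, 0.603, -0.37]
ft_force: [2.7, 1.8, -1.1]
opening: 0.156
```

Resistance rose and fell: the clips are snapping over. Continue to the floor.

Request:
arm_command(commands=[[0,0,-0.1,0,0,0],[0,0,-0.1,0,0,0],[0,0,0,0,0,0]])

```text
time: 20.9
tcp_pos: [525.8, 391.9, 6.5]
tool_rot: [-0.602, -0.37, 0.603, -0.37]
ft_force: [2.5, 1.7, -5.0]
opening: 0.148
```

Request:
arm_command(commands=[[0,0,-0.1,0,0,0],[0,0,0,0,0,0]])

```text
time: 21.1
tcp_pos: [525.8, 391.9, 5.6]
tool_rot: [-0.602, -0.37, 0.603, -0.37]
ft_force: [2.5, 2.2, -6.7]
opening: 0.148
```

Request:
arm_command(commands=[[0,0,-0.1,0,0,0],[0,0,0,0,0,0]])

```text
time: 21.3
tcp_pos: [525.9, 392.0, 5.0]
tool_rot: [-0.602, -0.37, 0.603, -0.37]
ft_force: [0.5, 2.1, -1.8]
opening: 0.152
```

Request:
arm_command(commands=[[0,0,-0.1,0,0,0],[0,0,0,0,0,0],[0,0,0,0,0,0]])

```text
time: 21.6
tcp_pos: [526.4, 391.8, 5.0]
tool_rot: [0.603, 0.37, -0.602, 0.37]
ft_force: [-1.0, 0.1, 6.7]
opening: 0.146
```

```bash
python3 s.py
```

```text
21.6 [526.41 391.8    4.96] [-0.31 -0.2 ] jaw -26.88048277933464 [-1.04  0.07  6.71] [-0.18  0.38  0.  ]
```

Firm stop at reported z 5.0, exactly the predicted home height. One light press, relax, open.

Request:
arm_command(commands=[[0,0,-0.05,0,0,0],[0,0,0,0,0,0],[0,0,0.1,0,0,0],[0,0,0,0,0,0]])

```text
time: 22.0
tcp_pos: [526.5, 391.7, 5.0]
tool_rot: [0.603, 0.37, -0.602, 0.37]
ft_force: [1.0, -0.3, 4.4]
opening: 0.148
```

Request:
arm_command(commands=[[0,0,0,0,0,0],[0,0,0,0,0,0],[0,0,0,0,0,0],[0,0,0,0,0,0],[0,0,0,0,0,0]], fingers=3)

```text
time: 22.5
tcp_pos: [526.0, 391.9, 4.4]
tool_rot: [-0.602, -0.37, 0.603, -0.37]
ft_force: [1.1, -0.6, -0.1]
opening: 0.33
```

```bash
python3 s.py
```

```text
22.5 [526.   391.94   4.39] [ 0.1  -0.34] jaw -26.86455774914235 [ 1.1  -0.6  -0.11] [-0.09  0.04  0.01]
```

Released with no force. Straight up, then back to the viewing pose.

Request:
arm_command(commands=[[0,0,1,0,0,0],[0,0,2,0,0,0],[0,0,3,0,0,0],[0,0,4,0,0,0],[0,0,4,0,0,0],[-1.6,0,0,0,0,0],[-1.6,0,0,0,0,0],[-1.5,0,0,0,0,0],[0,0,0,0,0,0],[0,0,0,0,0,0]])

```text
time: 23.5
tcp_pos: [479.5, 392.1, 145.2]
tool_rot: [0.603, 0.37, -0.602, 0.37]
ft_force: [0.0, 0.0, 0.4]
opening: 0.326
```

Run:
```python
from h import *
o=ctrl.get_obs();print(o["time"],o["tcp_pos"],o["ft_force"])
im,K,W=cam("wrist"); save(im,"w9.png"); np.savez("w9.npz",K=K,W=W)
p=proj(K,W,[527,392,30]).astype(int);print(p);x,y=p[0]-100,max(p[1]-100,0);print(x,y)
a=cv2.imread("pics/w9.png")[y:y+180,x:x+200]
a=cv2.resize(a,None,fx=3.3,fy=3.3,interpolation=cv2.INTER_CUBIC)
t=np.radians(62.8);u=np.array([np.cos(t),np.sin(t),0]);v=np.array([-u[1],u[0],0])
for s in (-1,1):   # plate corners predicted at home, z=18+14=32
  for r in (-1,1):
    q=(proj(K,W,np.array([527.9,392.4,32])+36*s*u+22*r*v)-[x,y])*3.3; cv2.circle(a,tuple(int(i) for i in q),3,(0,0,255),-1)
cv2.imwrite("pics/w9c.png",a)
```

```text
23.5 [479.48230215 392.13955367 145.23040501] [0.0121289  0.02722617 0.39043699]
[360 160]
260 60
```

View pics/w9c.png

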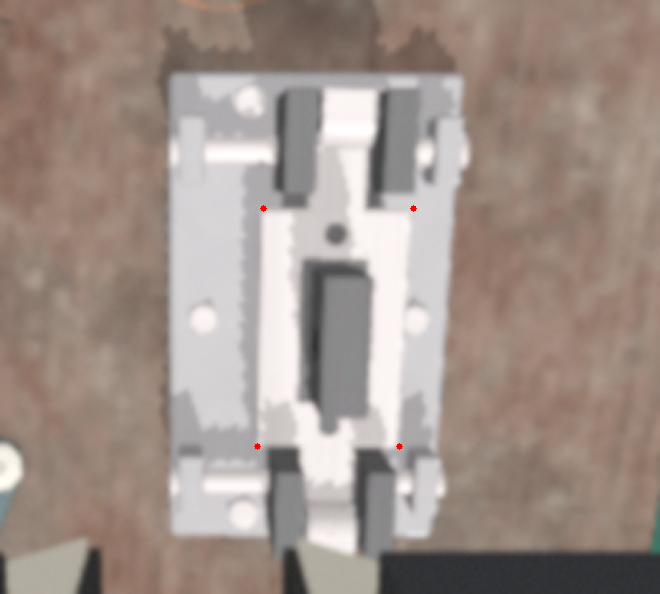

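The view shows the ears down in both slots below the horn tops. All four plate corners (about (263,208), (413,208), (399,446), (257,446)) fall on the corners predicted for the home height.

```bash
python3 -c "
from bench import ctrl
print(ctrl.finish_job())"
```

```text
the job is handed in; nothing more can be done
None
```

The brake pad is fully home and flat in the larger bracket, released, and the job was handed in at about 23.5 s of the 64 s allowed.

- **Insertion:** I gripped the pad by its tab, carried it over the blue box, and lowered it by feel.
  - No horn-top stop was felt, so both ears went straight into the slots.
  - Clip resistance began where expected, with at most about 5 N measured at the end of any step. The clips then pulled the pad down by up to about 7 N.
  - The pad came to a firm stop at the predicted home height.
- **Last checks:** The gripper opened with no force left on the pad. In the final wrist picture all four plate corners match the home position to within about 1 mm. The bystanders were not touched during the work, but I took no separate final picture of each one.
- **What disagreed:** The fingertips are about 28 mm higher than the reported TCP, so my first grip closed on air above the tab. I measured the offset by touching the pad's plate lightly (13 N) and corrected every height after that.

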